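Load a crimp-section carrier under the stage clips

ROBOT

A 7-joint arm with a two-finger parallel gripper is mounted at the origin on the work surface. World frame = base frame: x ahead of the robot, y to its left, z up, the work surface at z = 0. Lengths are in mm, angles in rad, forces in N, time in s.
With the tool pointing down it reaches from about 400 to 900 mm from the base axis. Payload 5.5 kg.
Tool frame: the origin (TCP) lies midway between the tips of the shut fingers; the grasp point (between the pads) lies 19 mm behind it; z points along the fingers, y is the line along which they close (so a half turn about z gives the same grasp; the last joint's range is limited). The gripper opens to 92 mm and grips with 3 to 60 N. Pads are 19 mm wide; open, the fingers measure 130 mm over their backs; the gripper's body (75 mm by 190 mm) begins 47 mm behind the grasp point.
Start: joints at [1.434, 0.501, -0.427, 1.55, 0.221, 1.138, -0.21], TCP at [253.034, -598.726, 226.729] pointing down, gripper open.
Joint ranges: [-2.88, 2.88], [-0.31, 2.03], [-1.54, 1.56], [0.2, 2.42], [-1.41, 4.55], [0.19, 2.02], [-2.57, 2.57]. Speed limits (rad/s): [2.57, 2.57, 3.14, 3.14, 3.14, 3.14, 3.14].

INTERFACE

Orientations are given as a 3x3 rotation matrix whose columns are the frame's x, y, z axes.
In Python, from bench import sensors, eyes, ticket gives the robot as it stands.
- The arm moves only by the tool drive_tool, never from a script. Its argument "steps" is a list of rows, each a list of 3 entries, a list of its own where there are three numbers: the shift along the tool's x, y, z in m, then the turn about the tool's z in degrees, then the opening, from 0 (shut) to 1 (fully open). In form: [[[dx, dy, dz], twist, gripper], ...]. A call has 1 to 12 rows; each row is the pose to reach, as a shift and turn from the pose commanded when the call began, along the tool's axes at that moment; what a row does not reach only later rows make up. A row lasts 1/8 s, in which the tool goes at most 62.5 mm and 10.7 degrees, less where a joint would pass 70% of its speed; a pose out of reach is approached as far as the arm can. A call with a gripper value outside its range is refused whole. The fingers move at their own pace and stop on an object; "squeeze" is the grip in N (left out, the last holds). Time passes only in rows, so rows that repeat a pose let the fingers close. It gives the time, the measured TCP pose, the force, the opening and the grip force at its end, in the units of the state.
- sensors.get_obs(): the state, without advancing time (a new reading comes with each control period).
- eyes.snapshot(name): name is "scene" or "top"; returns the picture (384x512x3 uint8, red, green, blue); there is no depth.
- eyes.camera_params(name): a dict with "fx", "fy", "cx", "cy" (pixels), "R" (3x3) and "t" (3): a world point X has camera coordinates R X + t. Camera axes: x right, y down, z forward; pixel columns grow to the right and rows downward; lengths in mm; the calibration is good to about 2 mm. A picture is of the moment at which its call begins. camera_params takes no time and is no camera call.
- ticket.job_done(): hands the job in; it is judged then, once.
The state is a dict: "time": time; "joints": joint angles; "qvel": joint speeds; "tau": joint torques, N m; "eef_pos": TCP position; "tcp_rot": TCP orientation; "wrist_force": force on the tool from outside, world axes, zero at the start; "moment": the same for the moment, N m; "grip_width": finger opening in mm; "grip_force": force on a finger pad.
Only numpy, scipy, OpenCV 4.12 (cv2) and the standard library are available. Lean on these libraries where they do the work, as an engineer would, in place of code of your own. Each camera call takes 0.05 s, during which the arm holds its last target. There are 200 camera calls.

TASK

Take the aluminium specimen carrier that has the resin bar on it and put it flat on the microscope's stage, rimmed edge leading and the bar in line with the window. Then slide it gently in under both sprung clips, so that they ride up over its rim and snap down behind it, with the carrier home against the two stops, and let go. Do not ram the stops or press hard on the stage, and leave the other things on the bench where they are.

Things in the scene. Friction and masses are not known exactly. Their poses are not given: they have to be found in the camera images.
- carrier: the carrier to load: aluminium plate 56 mm (its x) by 130 mm (y), 5 mm thick, 0.12 to 0.2 kg, flat underside. Along its leading (+x) edge a raised rim over the full width: its x from 18 to 28 mm, top 9 mm above the underside, square step behind, eased to 8 mm at the very front. A beige resin bar stands across its middle. Origin: middle of the underside, z up. Starts flat on the table
- bar_top (a point): middle of the top of the carrier's resin bar, straight above the carrier's origin. The bar is 20 mm wide (the carrier's x) and 90 mm long (y), and stands up to 28 mm above the carrier's underside. It is the part to grip, across its 20 mm, with the fingertips 10 mm or more above the underside. Axes as the carrier's
- empty_carrier: bystander: the same plate and rim, but with only a dark slot and no bar. Same origin and axes
- microscope: inverted microscope, fixed: white base 300 by 200 mm, black knobs on both sides, and on top a flat grey stage, 190 mm (x, from -100 to 90 mm) by 190 mm (y), its top 120 mm above the table, open from above, with a window 44 by 96 mm in it. Origin: on the table under the window's centre. +x is the way the carrier is slid in, towards the stop rail at the stage's +x end
- window (a point): centre of the window, on the stage's top; axes as the microscope's. At the rail's middle setting the home carrier's origin is here. The carrier lies on the bare stage, clear of the clips, with its origin 50 mm or more before this point (-x)
- stage_front (a point): middle of the stage's front (-x) edge, on its top, where the carrier is brought on
- rail_middle (a point): middle of the top of the aluminium stop rail at its middle setting: 150 mm long in y, 10 mm high, screws to 16 mm. The rail is clamped in slots up to 10 mm nearer or farther in x than this: that shift is not measured, find it by feel. It carries two rigid stop lugs (7 mm high, 12 mm wide, y = 35 and -35 mm), faces 38 mm before this point, and the two clips; they shift with it
- clip_left (a joint): steel clip at the microscope's y = 58 mm: 10 mm wide leaf hinged on the rail; its end has a down-turned lip 50 mm before rail_middle and, before that, a toe sloping up over 21 mm, its end 10 mm above the stage. Joint in rad, grows as the lip rises: 0 at rest (lip 3 mm above the stage), about 0.13 riding on the rim, 0.045 snapped down behind it (in the last 2 mm before the stops)
- clip_right (a joint): the same clip at the microscope's y = -58 mm. The top of each leaf is 15 mm above the stage at rest. A spring presses each lip down with about 1 to 2 N; pushing the carrier in under both takes about 4 to 8 N, and as they snap down they draw it in a little
- etchant_jar: bystander: small amber jar, 48 mm across, 70 mm high, origin under it
- mould_cup: bystander: small white cup, 38 mm across, 26 mm high
- micrometer: bystander: crimp-height micrometer with a white frame, lying flat, 130 mm long, 18 mm high
- screwdriver: bystander: screwdriver, lying flat
- crimp_pliers: bystander: hand crimping pliers, lying flat, 200 mm long
- terminal_reel: bystander: white reel of terminals, 110 mm across, 30 mm high, lying flat
Not all that is in view belongs to the job. There is more than one size of the carrier; the job needs the smallest.

How it is judged:
By the outcome, as a careful person would: the job done as asked, in the order asked, and still so for the second after the job is handed in, with the robot touching nothing.
It also fails if it takes over 51 s, if anything falls off the work surface, if the arm or the gripper's body presses on something with over 40 N, if the wrist force passes 120 N, or if a joint passes its speed limit or range.

## Working session

There is one attempt and no reset: what is moved stays moved. The work goes in short steps, Python scripts to look and compute and a tool call to move; the robot and the scene stay as the last step left them, time stands still between calls to the robot, and variables do not carry over. Pictures are saved under pics/ and viewed, at most 10 in all, crops included, and the job is handed in when it is done.

Besides the shell and the picture viewer there is one more tool, called after "Request:" in YAML: its name, and indented under it one key for each argument. drive_tool: Moves the arm, as the interface text tells. Its arguments: {"type":"object","properties":{"steps":{"type":"array"},"squeeze":{"type":"number"}},"required":["steps"]}

```bash
mkdir -p pics; python3 - <<'E'
from bench import sensors, eyes
import cv2, numpy as np
o=sensors.get_obs()
for k in ("time","eef_pos","tcp_rot","wrist_force","grip_width"): print(k,np.round(o[k],3).tolist())
for n in ("scene","top"):
    im=eyes.snapshot(n); cv2.imwrite(f"pics/{n}0.png",im[:,:,::-1])
    p=eyes.camera_params(n); print(n,{k:np.round(v,3).tolist() for k,v in p.items()})
a=cv2.imread("pics/scene0.png");b=cv2.imread("pics/top0.png")
E
```

```text
time 0.0
eef_pos [252.7, -598.109, 225.671]
tcp_rot [[0.921, 0.389, -0.001], [0.389, -0.921, 0.002], [0.0, -0.002, -1.0]]
wrist_force [1.23, -0.226, 0.529]
grip_width 92.039
scene {'fx': 355.651, 'fy': 355.651, 'cx': 254.223, 'cy': 191.079, 'R': [[-0.74, 0.672, -0.019], [0.49, 0.519, -0.7], [-0.46, -0.528, -0.714]], 't': [388.504, -171.641, 1364.974]}
top {'fx': 349.218, 'fy': 349.218, 'cx': 255.9, 'cy': 191.516, 'R': [[0.023, -1.0, -0.009], [-0.996, -0.023, -0.088], [0.088, 0.011, -0.996]], 't': [-7.217, 522.206, 1215.946]}
```

View pics/scene0.png

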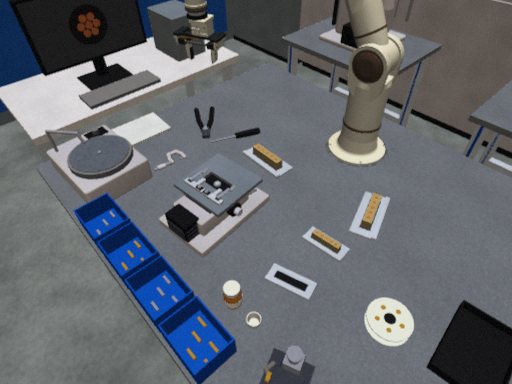

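View pics/top0.png

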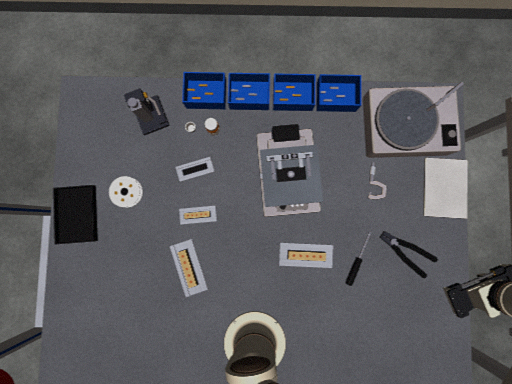

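The scene view shows the microscope at (215,195). The top view shows it at (290,175), with its rail and clips towards the image top at (290,157).

There are three carriers with a bar in the top view: (198,215), (188,268) and (306,256). The one at (198,215) is clearly the smallest, and (195,169) is the empty one. I'll measure them all and confirm with a crop.

```bash
cat > h.py <<'E'
import numpy as np, cv2
from bench import sensors, eyes
P={n:{k:np.array(v) for k,v in eyes.camera_params(n).items()} for n in ("scene","top")}
def ray(n,uv,z):
    p=P[n]; d=p["R"].T@np.array([(uv[0]-p["cx"])/p["fx"],(uv[1]-p["cy"])/p["fy"],1.]); c=-p["R"].T@p["t"]
    return c+d*(z-c[2])/d[2]
def proj(n,X):
    p=P[n]; q=p["R"]@np.array(X,float)+p["t"]; return np.array([p["fx"]*q[0]/q[2]+p["cx"],p["fy"]*q[1]/q[2]+p["cy"]])
def blob(im,mask,near,n,z):
    """contour nearest to pixel -> world corners of min-area rectangle on plane z"""
    cs,_=cv2.findContours(mask.astype(np.uint8),cv2.RETR_EXTERNAL,cv2.CHAIN_APPROX_NONE)
    cs=[c for c in cs if cv2.contourArea(c)>15]
    c=min(cs,key=lambda c:-cv2.pointPolygonTest(c,tuple(map(float,near)),True))
    W=np.array([ray(n,q,z)[:2] for q in c[:,0,:]],np.float32)
    return c,cv2.minAreaRect(W)
E
python3 - <<'E'
from h import *
b=cv2.imread("pics/top0.png"); a=cv2.imread("pics/scene0.png")
hb=cv2.cvtColor(b,cv2.COLOR_BGR2HSV); ha=cv2.cvtColor(a,cv2.COLOR_BGR2HSV)
bright=cv2.morphologyEx((b.min(2)>125).astype(np.uint8),cv2.MORPH_CLOSE,np.ones((3,3)))
beige=lambda h:((h[...,0]>8)&(h[...,0]<28)&(h[...,1]>70)&(h[...,2]>120)).astype(np.uint8)
for q in ((198,215),(188,268),(306,256),(195,169)):
    full=((bright>0)|(beige(hb)>0)).astype(np.uint8)
    print(q,"plate",blob(b,full,q,"top",5)[1],"bar",blob(b,beige(hb),q,"top",28)[1])
print("scene bar",blob(a,beige(ha),(327,238),"scene",28)[1])
c1=cv2.resize(b[190:240,165:232],(800,597),interpolation=cv2.INTER_CUBIC)
cv2.imwrite("pics/c1.png",c1)
c2=cv2.resize(b[118:226,250:330],None,fx=5.5,fy=5.5,interpolation=cv2.INTER_CUBIC)
cv2.imwrite("pics/c2.png",c2)
E
```

```text
(198, 215) plate ((436.4398193359375, 212.5302734375), (57.073402404785156, 131.16015625), 6.516554832458496) bar ((435.8720703125, 213.53875732421875), (18.78271484375, 85.53755950927734), 6.515816688537598)
(188, 268) plate ((248.59469604492188, 238.3317108154297), (187.3019561767578, 81.48876190185547), 20.229524612426758) bar ((248.68385314941406, 238.61273193359375), (128.47915649414062, 28.602676391601562), 20.243066787719727)
(306, 256) plate ((302.813720703125, -175.9986572265625), (188.0370330810547, 80.49542236328125), 88.78947448730469) bar ((302.1724853515625, -176.406982421875), (128.2119140625, 27.60195541381836), 88.82283782958984)
(195, 169) plate ((602.3123168945312, 229.71432495117188), (57.0762939453125, 130.21206665039062), 17.72258186340332) bar ((435.8720703125, 213.53875732421875), (18.78271484375, 85.53755950927734), 6.515816688537598)
scene bar ((439.2853088378906, 216.62046813964844), (19.147846221923828, 88.96309661865234), 6.87304162979126)
```

View pics/c1.png

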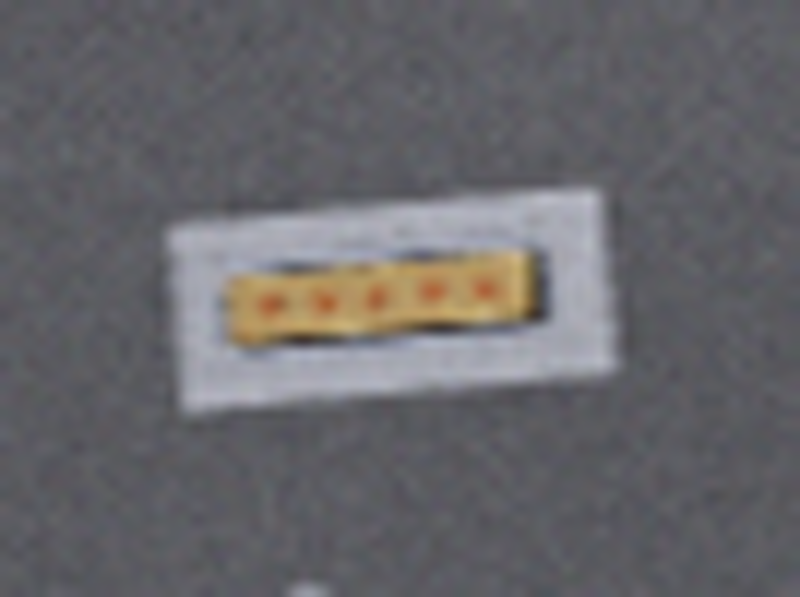

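View pics/c2.png

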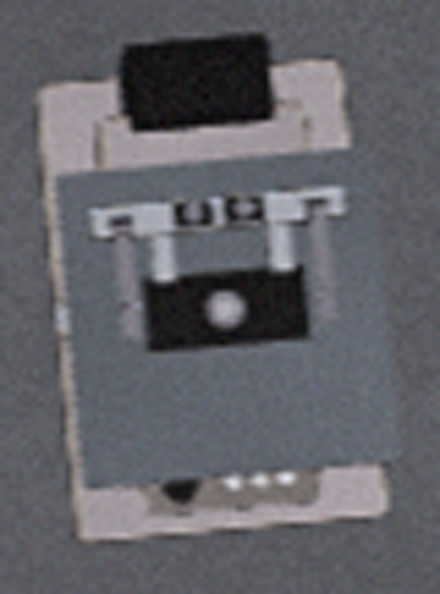

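The crop shows the right carrier, plate from about (166,205) to (232,225) in top-view pixels, measuring 57 x 131 mm. That matches 56 x 130; the other two are 81 x 187. The microscope crop shows the stage, window, rail and clips (at the sides of the rail). Next I need the microscope's pose and which side the carrier's rim is on.

```bash
python3 - <<'E'
from h import *
b=cv2.imread("pics/top0.png"); a=cv2.imread("pics/scene0.png")
print("scene cam",-P["scene"]["R"].T@P["scene"]["t"],"top cam",-P["top"]["R"].T@P["top"]["t"])
# rim: profile along carrier x, averaged over y beyond bar ends, mean of both views
for n,im,c in (("top",b,(436.4,212.9)),("scene",a,(439,216))):
    g=cv2.cvtColor(im,cv2.COLOR_BGR2GRAY).astype(np.float32); th=np.radians(6.5)
    prof=[]
    for s in range(-36,37,2):
        v=[]
        for t in np.r_[-61:-50:1.,50:61:1.]:
            X=[c[0]+s*np.cos(th)-t*np.sin(th),c[1]+s*np.sin(th)+t*np.cos(th),5]
            u=proj(n,X).astype(np.float32); v.append(cv2.remap(g,u[:1].reshape(1,1),u[1:].reshape(1,1),cv2.INTER_LINEAR)[0,0])
        prof.append(int(np.mean(v)))
    print(n,list(zip(range(-36,37,2),prof)))
# stage
hb=cv2.cvtColor(b,cv2.COLOR_BGR2HSV)
sub=b[140:226,250:330]; print("stage px",b[192,290],"base",b[212,270],"rail",b[157,282],"lug",b[166,279],"table",b[200,240],"hsv",hb[192,290],hb[200,240],hb[212,270])
m=((hb[...,1]>38)&(hb[...,0]>90)&(hb[...,0]<120)&(b.max(2)>85)&(b.max(2)<150)).astype(np.uint8)
m=cv2.morphologyEx(m,cv2.MORPH_OPEN,np.ones((3,3)))
c,r=blob(b,m,(290,192),"top",120); print("stage",r,cv2.boxPoints(r).tolist())
dark=(b.max(2)<45).astype(np.uint8); dark=cv2.morphologyEx(dark,cv2.MORPH_CLOSE,np.ones((5,5)))
dark[:165]=0
c,r=blob(b,dark,(284,174),"top",120); print("window",r, cv2.boundingRect(c))
c3=np.hstack([cv2.resize(a[222:262,298:353],None,fx=7,fy=7,interpolation=cv2.INTER_CUBIC),cv2.resize(a[145:230,165:267],(385,280),interpolation=cv2.INTER_CUBIC)])
cv2.imwrite("pics/c3.png",c3)
E
```

```text
scene cam [1000.0211698   548.4922809   861.78024695] top cam [ 413.62010602   -8.58648623 1257.02824027]
top [(-36, 90), (-34, 89), (-32, 91), (-30, 109), (-28, 134), (-26, 162), (-24, 172), (-22, 170), (-20, 167), (-18, 164), (-16, 165), (-14, 166), (-12, 167), (-10, 165), (-8, 162), (-6, 163), (-4, 164), (-2, 165), (0, 165), (2, 163), (4, 163), (6, 164), (8, 166), (10, 169), (12, 169), (14, 168), (16, 166), (18, 164), (20, 169), (22, 172), (24, 171), (26, 160), (28, 130), (30, 108), (32, 94), (34, 93), (36, 92)]
scene [(-36, 109), (-34, 111), (-32, 119), (-30, 138), (-28, 162), (-26, 181), (-24, 189), (-22, 190), (-20, 188), (-18, 186), (-16, 187), (-14, 187), (-12, 188), (-10, 187), (-8, 185), (-6, 185), (-4, 187), (-2, 189), (0, 191), (2, 192), (4, 193), (6, 194), (8, 195), (10, 197), (12, 197), (14, 197), (16, 197), (18, 196), (20, 194), (22, 187), (24, 169), (26, 140), (28, 115), (30, 106), (32, 109), (34, 112), (36, 113)]
stage px [110 102  97] base [158 153 158] rail [39 37 43] lug [185 176 172] table [100  95  97] hsv [108  30 110] [132  13 100] [150   8 158]Traceback (most recent call last):
  File "<stdin>", line 20, in <module>
  File "h.py", line 13, in blob
    c=min(cs,key=lambda c:-cv2.pointPolygonTest(c,tuple(map(float,near)),True))
ValueError: min() iterable argument is empty
```

```bash
python3 - <<'E'
from h import *
A=np.mean([eyes.snapshot("scene").astype(float) for _ in range(8)],0)[:,:,::-1]
B=np.mean([eyes.snapshot("top").astype(float) for _ in range(8)],0)[:,:,::-1]
np.save("A.npy",A);np.save("B.npy",B)
def crop(I,x0,x1,y0,y1,lo,hi,W,H):
    c=np.clip((I[y0:y1,x0:x1]-lo)/(hi-lo)*255,0,255).astype(np.uint8); return cv2.resize(c,(W,H),interpolation=cv2.INTER_CUBIC)
r1=np.hstack([crop(A,300,352,224,264,90,220,390,300),crop(A,262,320,260,300,90,220,410,300)])
r2=np.hstack([crop(B,174,222,198,232,80,200,400,290),crop(A,165,267,148,222,20,200,400,290)])
cv2.imwrite("pics/c3.png",np.vstack([r1,r2]))
b=B.astype(np.float32)
g=b.mean(2)
# stage edges: sample lines
for v in (182,188,194): print("row",v,np.round(b[v,254:330].mean(1)).astype(int).tolist())
for u in (268,300,312): print("col",u,np.round(b[140:218,u].mean(1)).astype(int).tolist())
hsv=cv2.cvtColor(b.astype(np.uint8),cv2.COLOR_BGR2HSV); print(hsv[192,290],hsv[200,240])
E
```

```text
row 182 [94, 94, 95, 96, 93, 88, 81, 128, 140, 110, 98, 97, 97, 97, 98, 99, 98, 97, 98, 98, 99, 98, 100, 97, 96, 98, 102, 102, 104, 104, 104, 106, 109, 107, 107, 108, 105, 104, 104, 107, 105, 107, 107, 105, 104, 106, 106, 106, 107, 108, 108, 107, 106, 109, 108, 107, 108, 109, 107, 106, 105, 105, 106, 107, 106, 106, 106, 100, 96, 95, 93, 93, 96, 96, 95, 94]
row 188 [98, 96, 94, 93, 96, 97, 99, 122, 148, 125, 97, 98, 99, 98, 99, 98, 97, 100, 96, 98, 98, 100, 98, 99, 100, 100, 100, 103, 102, 100, 102, 102, 101, 101, 103, 105, 103, 102, 100, 101, 104, 105, 104, 103, 105, 106, 107, 106, 105, 105, 106, 105, 107, 107, 104, 106, 107, 107, 107, 106, 106, 106, 107, 107, 106, 109, 107, 103, 97, 95, 96, 92, 93, 96, 98, 98]
row 194 [96, 97, 97, 96, 95, 95, 91, 77, 132, 144, 111, 97, 100, 99, 99, 100, 101, 101, 100, 100, 102, 100, 101, 102, 102, 102, 101, 101, 100, 101, 103, 102, 102, 102, 101, 102, 100, 102, 103, 102, 103, 102, 103, 102, 100, 102, 102, 103, 102, 105, 105, 104, 106, 107, 108, 107, 107, 104, 105, 106, 106, 104, 106, 107, 107, 104, 108, 108, 99, 96, 94, 95, 95, 96, 97, 96]
col 268 [
[... 446 characters left out ...]
3, 174, 147, 173, 175, 173, 173, 174, 177, 177, 170, 83, 26, 23, 26, 25, 28, 26, 26, 25, 28, 28, 24, 31, 108, 109, 106, 106, 105, 103, 104, 105, 107, 105, 103, 102, 104, 103, 102, 101, 103, 103, 104, 102, 104, 101, 98, 88, 162, 153, 115, 113, 114, 128, 164, 166, 167, 94, 86, 90, 92, 89]
col 312 [144, 151, 169, 172, 171, 106, 94, 99, 100, 98, 96, 98, 136, 137, 122, 139, 131, 80, 95, 102, 103, 100, 100, 103, 103, 103, 103, 104, 105, 104, 105, 105, 105, 104, 105, 107, 107, 107, 108, 109, 108, 107, 107, 105, 107, 106, 105, 106, 107, 105, 105, 106, 106, 104, 105, 107, 104, 106, 105, 105, 104, 100, 97, 165, 164, 164, 164, 165, 164, 164, 167, 167, 89, 91, 94, 96, 91, 90]
[113  29 107] [120  13  96]
```

View pics/c3.png

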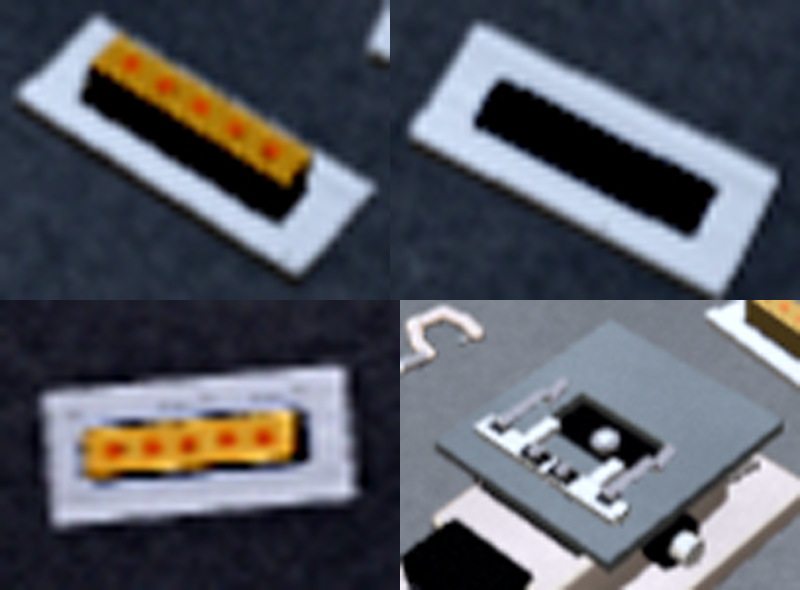

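```bash
python3 - <<'E'
from h import *
I={"scene":np.load("A.npy"),"top":np.load("B.npy")}
def rect(n,c,th,z=5,k=4,hx=40,hy=75):
    s,t=np.meshgrid(np.arange(-hx,hx+.1,1/k),np.arange(-hy,hy+.1,1/k),indexing="ij")
    X=np.stack([c[0]+s*np.cos(th)-t*np.sin(th),c[1]+s*np.sin(th)+t*np.cos(th),0*s+z],-1)
    p=P[n]; q=X@p["R"].T+p["t"]; u=(p["fx"]*q[...,0]/q[...,2]+p["cx"]).astype(np.float32); v=(p["fy"]*q[...,1]/q[...,2]+p["cy"]).astype(np.float32)
    return cv2.remap(I[n].mean(2).astype(np.float32),u,v,cv2.INTER_CUBIC),s[:,0],t[0]
for name,cs,th in (("bar",{"top":(436.4,212.9),"scene":(438.5,215.5)},6.5),("empty",{"top":(602.3,229.7),"scene":(604,232)},17.7)):
    for n in cs:
        R,s,t=rect(n,cs[n],np.radians(th)); out=[]
        for s0 in range(-24,25,4):
            pr=R[abs(s-s0)<1.1].mean(0); th_=(pr[abs(abs(t)-55)<4].mean()+pr[abs(t)>72].mean())/2
            on=np.where(pr>th_)[0]; on=on[(abs(t[on])>48)]
            out.append((s0,round(float(t[on].min()),1),round(float(t[on].max()),1)))
        print(name,n,out)
    if name=="bar": tiles=[]
    for n in cs:
        R,s,t=rect(n,cs[n],np.radians(th)); lo,hi=(140,185) if n=="top" else (165,205)
        tiles.append(cv2.resize(np.clip((R[::-1,::-1]-lo)/(hi-lo)*255,0,255).astype(np.uint8),(395,210)))
cv2.imwrite("pics/c4.png",np.vstack([np.hstack(tiles[:2]),np.hstack(tiles[2:])]))
E
```

```text
bar top [(-24, -65.2, 64.8), (-20, -65.2, 65.0), (-16, -66.0, 65.0), (-12, -65.0, 64.5), (-8, -65.2, 65.2), (-4, -65.8, 65.2), (0, -64.8, 64.8), (4, -65.2, 64.5), (8, -65.2, 65.2), (12, -64.8, 65.0), (16, -64.8, 64.8), (20, -65.0, 65.2), (24, -65.2, 65.5)]
bar scene [(-24, -65.5, 65.0), (-20, -65.5, 64.8), (-16, -65.5, 64.5), (-12, -65.8, 64.5), (-8, -65.8, 64.8), (-4, -65.2, 64.5), (0, -65.2, 64.8), (4, -65.2, 64.5), (8, -65.5, 64.5), (12, -65.8, 64.2), (16, -66.8, 63.8), (20, -67.0, 63.5), (24, -66.5, 63.0)]
empty top [(-24, -64.5, 65.2), (-20, -65.5, 65.2), (-16, -65.0, 65.0), (-12, -64.8, 65.2), (-8, -65.0, 65.2), (-4, -65.2, 65.2), (0, -65.2, 65.2), (4, -65.2, 65.5), (8, -65.5, 65.2), (12, -64.5, 65.5), (16, -64.0, 66.0), (20, -64.2, 66.0), (24, -64.5, 66.2)]
empty scene [(-24, -65.0, 65.0), (-20, -65.0, 64.8), (-16, -65.0, 64.8), (-12, -65.0, 65.0), (-8, -65.0, 64.8), (-4, -65.0, 65.0), (0, -65.0, 64.8), (4, -65.2, 65.0), (8, -65.2, 65.0), (12, -65.0, 65.0), (16, -66.0, 65.0), (20, -66.5, 64.2), (24, -66.2, 64.2)]
```

View pics/c4.png

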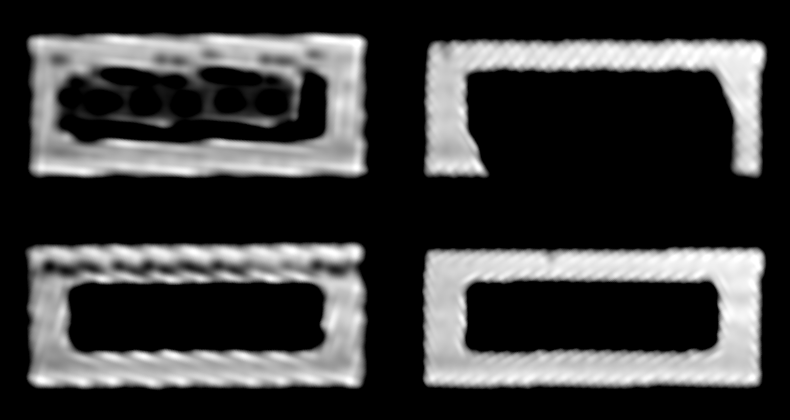

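The rectified pictures and the silhouette agree. In both carriers the rim is on the +x (image top) side: the scene edge shifts by the predicted 1.5 mm there, and a step line is visible in the top view. So the carrier's yaw is +6.5°. Now the microscope's pose.

```bash
python3 - <<'E'
from h import *
I={"scene":np.load("A.npy"),"top":np.load("B.npy")}
for uv in ((264,188),(321.3,188),(268,206.5),(312,202.5),(268,148.5),(312,145)): print(uv,ray("top",uv,120)[:2].round(1))
m=(I["top"].min(2)>140).astype(np.uint8); m[:150]=0; m[163:]=0
g=I["top"].mean(2)
# window dark
d=(g<60).astype(np.uint8); d[:164]=0; d[190:]=0; d=cv2.morphologyEx(d,cv2.MORPH_CLOSE,np.ones((9,9)))
c,r=blob(None,d,(292,176),"top",120); print("window top",r)
# stage line fits
def fit(pts,z,n="top"):
    W=np.array([ray(n,p,z)[:2] for p in pts]); vx,vy,x,y=cv2.fitLine(W.astype(np.float32),cv2.DIST_HUBER,0,.01,.01).ravel(); return [round(float(t),2) for t in(np.degrees(np.arctan2(vy,vx)),x,y)]
fr=[];bk=[];rt=[]
for u in range(264,318):
    col=g[195:212,u]; k=np.argmax(np.diff(col)); fr.append((u,195+k+.5))
    if u<272 or u>308: pass
for v in range(155,200):
    row=g[v,312:332]; sm=cv2.GaussianBlur(row.reshape(1,-1),(3,1),0).ravel(); k=np.argmin(np.diff(sm)); rt.append((312+k+.5,v))
print("front",fit(fr,120),"right",fit(rt,120))
print(g[140:165,290:300].mean(1).round().tolist())
# rail front/back edges at z=130 top
rb=[];rf=[]
for u in list(range(270,279))+list(range(302,309)):
    col=g[148:170,u]; k=np.argmax(np.diff(col)); rb.append((u,148+k+.5)); k2=np.argmin(np.diff(col)); rf.append((u,148+k2+.5))
print("rail back",fit(rb,130),"rail front",fit(rf,130)); print(rb,rf)
# lug ends
for u in (278,279,280,300,301,302): print(u,g[158:175,u].round().tolist())
E
```

```text
(264, 188) [525.8 -22.5]
(321.3, 188) [ 530.1 -209.5]
(268, 206.5) [465.6 -36.8]
(312, 202.5) [ 481.9 -179.6]
(268, 148.5) [657.2 -32.9]
(312, 145) [ 672.1 -177.9]
window top ((575.1565551757812, -109.05769348144531), (43.56364059448242, 95.01556396484375), 6.759430885314941)
front [-83.5, 473.56, -114.75] right [7.7, 561.27, -205.96]
[102.0, 160.0, 158.0, 156.0, 156.0, 157.0, 132.0, 100.0, 99.0, 99.0, 100.0, 100.0, 102.0, 116.0, 91.0, 108.0, 98.0, 81.0, 106.0, 95.0, 108.0, 108.0, 107.0, 105.0, 105.0]
rail back [-83.0, 640.61, -109.76] rail front [-77.25, 627.28, -103.96]
[(270, np.float64(155.5)), (271, np.float64(158.5)), (272, np.float64(158.5)), (273, np.float64(158.5)), (274, np.float64(154.5)), (275, np.float64(154.5)), (276, np.float64(154.5)), (277, np.float64(154.5)), (278, np.float64(154.5)), (302, np.float64(152.5)), (303, np.float64(152.5)), (304, np.float64(152.5)), (305, np.float64(152.5)), (306, np.float64(151.5)), (307, np.float64(151.5)), (308, np.float64(151.5))] [(270, np.float64(160.5)), (271, np.float64(156.5)), (272, np.float64(156.5)), (273, np.float64(156.5)),
[... 314 characters left out ...]
78 [172.0, 172.0, 147.0, 159.0, 161.0, 157.0, 154.0, 160.0, 160.0, 154.0, 153.0, 67.0, 23.0, 20.0, 26.0, 25.0, 25.0]
279 [174.0, 174.0, 142.0, 173.0, 177.0, 174.0, 174.0, 175.0, 176.0, 177.0, 183.0, 83.0, 27.0, 24.0, 25.0, 26.0, 26.0]
280 [177.0, 176.0, 126.0, 160.0, 175.0, 173.0, 175.0, 175.0, 176.0, 181.0, 184.0, 73.0, 23.0, 24.0, 26.0, 26.0, 26.0]
300 [147.0, 173.0, 175.0, 173.0, 173.0, 174.0, 177.0, 177.0, 170.0, 83.0, 26.0, 23.0, 26.0, 25.0, 28.0, 26.0, 26.0]
301 [137.0, 172.0, 176.0, 176.0, 175.0, 176.0, 178.0, 180.0, 182.0, 83.0, 22.0, 25.0, 27.0, 26.0, 26.0, 25.0, 28.0]
302 [105.0, 139.0, 144.0, 151.0, 151.0, 154.0, 163.0, 168.0, 180.0, 72.0, 24.0, 26.0, 24.0, 26.0, 25.0, 26.0, 26.0]
```

Window centre is about (575.2,-109.1), 43.6 x 95 mm against 44 x 96, with yaw about 6.7°. The front edge is 101 mm before it, against 100 mm, so the pose is consistent. Carrier is at about (437,214), yaw 6.5°. Now to go above it.

```bash
cat >> h.py <<'E'
def rel(*targets, pos=None, rot=None):
    """world TCP targets (x,y,z,yaw deg of tool y) -> shift in tool axes (m), twist (deg)"""
    o=sensors.get_obs(); p=np.array(o["eef_pos"] if pos is None else pos); R=np.array(o["tcp_rot"] if rot is None else rot)
    for t in targets:
        d=R.T@(np.array(t[:3])-p)/1000; y=np.degrees(np.arctan2(R[1,1],R[0,1])); w=-((t[3]-y+180)%360-180)
        print([d.round(4).tolist(),round(w,1)])
E
python3 - <<'E'
from h import *
rel((480,-150,226.7,6.6),(437.5,214.5,226.7,6.6),(437.5,214.5,120,6.6),pos=(253.03,-598.7,226.7))
I={"scene":np.load("A.npy")}; g=I["scene"].mean(2)
d=(g<60).astype(np.uint8); d[:165]=0; d[215:]=0; d[:,:185]=0; d[:,245:]=0; d=cv2.morphologyEx(d,cv2.MORPH_CLOSE,np.ones((5,5)))
print("scene window proj",proj("scene",(575.2,-109.1,120)).round(1),"lug",ray("top",(279,168.7),127).round(1),ray("top",(301,166.6),127).round(1))
c,r=blob(None,d,proj("scene",(575.2,-109.1,120)),"scene",120); print("window scene",r)
E
```

```text
[[0.3837, -0.325, -0.0], np.float64(-73.7)]
[[0.4865, -0.6773, -0.0], np.float64(-73.7)]
[[0.4865, -0.6773, 0.1067], np.float64(-73.7)]
scene window proj [216.7 181. ] lug [589.6 -70.  127. ] [ 598.1 -141.6  127. ]
window scene ((579.1697387695312, -106.37335205078125), (40.615211486816406, 88.17627716064453), 7.011857032775879)
```

Request:
drive_tool:
  steps:
    - [[0.055, -0.03, 0], -10, 0.6]
    - [[0.11, -0.065, 0], -20, 0.6]
    - [[0.165, -0.105, 0], -30, 0.6]
    - [[0.22, -0.145, 0], -40, 0.6]
    - [[0.27, -0.185, 0], -50, 0.6]
    - [[0.32, -0.225, 0], -60, 0.6]
    - [[0.355, -0.275, 0], -70, 0.6]
    - [[0.384, -0.325, 0], -73.7, 0.6]
    - [[0.4, -0.38, 0], -73.7, 0.6]
    - [[0.417, -0.437, 0], -73.7, 0.6]
    - [[0.434, -0.495, 0], -73.7, 0.6]
    - [[0.45, -0.552, 0], -73.7, 0.6]

```text
time: 2.4
eef_pos: [452.4, 86.8, 227.2]
tcp_rot: [[-0.115, 0.993, 0.001], [0.993, 0.115, -0.001], [-0.001, 0.001, -1.0]]
wrist_force: [0.8, -0.3, 1.2]
grip_width: 55.1
grip_force: 0.0
```

Request:
drive_tool:
  steps:
    - [[0.06, 0, 0.02], 0, 0.6]
    - [[0.115, 0, 0.06], 0, 0.6]
    - [[0.129, 0, 0.11], 0, 0.6]
    - [[0.129, 0, 0.155], 0, 0.6]
    - [[0.129, 0, 0.155], 0, 0.6]

```text
time: 3.02
eef_pos: [435.0, 212.3, 69.3]
tcp_rot: [[-0.117, 0.993, -0.006], [0.993, 0.117, -0.002], [-0.001, -0.007, -1.0]]
wrist_force: [0.1, 0.0, 0.4]
grip_width: 54.9
grip_force: 0.0
```

```bash
python3 - <<'E'
from h import *
o=sensors.get_obs(); print(np.round(o["eef_pos"],1),o["time"])
S=eyes.snapshot("scene")[:,:,::-1]; T=eyes.snapshot("top")[:,:,::-1]
c=np.hstack([cv2.resize(S[190:280,270:380],(400,327),interpolation=cv2.INTER_CUBIC),cv2.resize(T[170:260,145:255],(400,327),interpolation=cv2.INTER_CUBIC)])
cv2.imwrite("pics/c5.png",c)
E
```

```text
[435.  212.3  69.3] 3.025
```

View pics/c5.png

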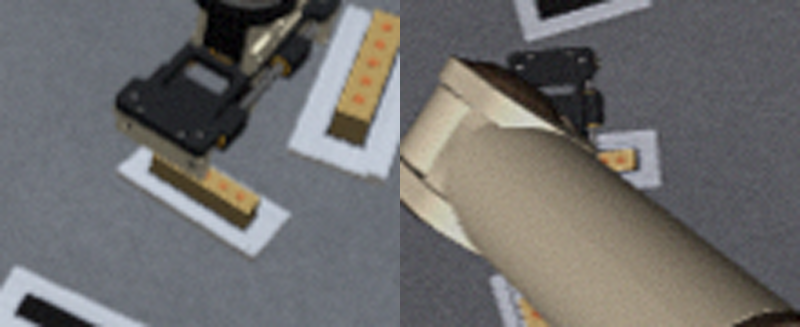

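Request:
drive_tool:
  steps:
    - [[0.0015, 0.002, 0.025], 0, 0.6]
    - [[0.0015, 0.002, 0.048], 0, 0.6]
    - [[0.0015, 0.002, 0.048], 0, 0.6]
    - [[0.0015, 0.002, 0.048], 0, 0.6]

```text
time: 3.62
eef_pos: [441.2, 215.2, 25.7]
tcp_rot: [[-0.114, 0.993, 0.003], [0.993, 0.114, 0.001], [0.001, 0.003, -1.0]]
wrist_force: [-0.6, 0.3, -0.3]
grip_width: 55.3
grip_force: 0.0
```

```bash
python3 - <<'E'
from h import *
L=[]
for i in range(4):
    o=sensors.get_obs(); L.append([*o["eef_pos"],*o["wrist_force"]]); eyes.snapshot("top")
print(np.round(L,1)); print(np.round(o["tcp_rot"],4).tolist())
E
```

```text
[[ 4.412e+02  2.152e+02  2.570e+01 -6.000e-01  3.000e-01 -3.000e-01]
 [ 4.412e+02  2.152e+02  2.560e+01 -4.000e-01 -5.000e-01  1.000e-01]
 [ 4.410e+02  2.151e+02  2.540e+01  5.000e-01 -6.000e-01  4.000e-01]
 [ 4.408e+02  2.150e+02  2.510e+01 -2.000e-01  1.000e-01  3.000e-01]]
[[-0.1146, 0.9934, 0.0024], [0.9934, 0.1146, 0.0007], [0.0004, 0.0024, -1.0]]
```

Request:
drive_tool:
  steps:
    - [[0, -0.002, 0.006], 0, 0.6]
    - [[0, -0.002, 0.0105], 0, 0.6]
    - [[0, -0.002, 0.0105], 0, 0.6]
    - [[0, -0.002, 0.0105], 0, 0.6]
    - [[0, -0.002, 0.0105], 0, 0.6]

```text
time: 4.45
eef_pos: [437.7, 214.6, 13.3]
tcp_rot: [[-0.115, 0.993, 0.0], [0.993, 0.115, 0.0], [0.0, 0.0, -1.0]]
wrist_force: [-0.9, -0.3, 0.1]
grip_width: 55.0
grip_force: 0.0
```

Request:
drive_tool:
  squeeze: 25
  steps:
    - [[0, 0, 0], 0, 0.35]
    - [[0, 0, 0], 0, 0.2]
    - [[0, 0, 0], 0, 0.1]
    - [[0, 0, 0], 0, 0.1]
    - [[0, 0, 0], 0, 0.1]
    - [[0, 0, 0], 0, 0.1]

```text
time: 5.2
eef_pos: [437.7, 214.5, 13.2]
tcp_rot: [[-0.115, 0.993, 0.0], [0.993, 0.115, 0.0], [-0.0, 0.0, -1.0]]
wrist_force: [-0.4, 0.2, 0.2]
grip_width: 19.7
grip_force: 25.0
```

Request:
drive_tool:
  steps:
    - [[0, 0, -0.01], 0, 0.1]
    - [[0, 0, -0.04], 0, 0.1]
    - [[0, 0, -0.08], 0, 0.1]
    - [[-0.02, 0, -0.12], 0, 0.1]
    - [[-0.06, 0.005, -0.15], 0, 0.1]
    - [[-0.11, 0.012, -0.16], 0, 0.1]
    - [[-0.16, 0.02, -0.16], 0, 0.1]
    - [[-0.21, 0.026, -0.16], 0, 0.1]
    - [[-0.26, 0.032, -0.16], 0, 0.1]
    - [[-0.3, 0.038, -0.16], 0, 0.1]
    - [[-0.325, 0.0415, -0.16], 0, 0.1]
    - [[-0.336, 0.0415, -0.16], 0, 0.1]

```text
time: 6.7
eef_pos: [517.4, -116.0, 173.4]
tcp_rot: [[-0.113, 0.994, -0.0], [0.994, 0.113, 0.0], [0.0, -0.0, -1.0]]
wrist_force: [-0.1, 1.0, -1.3]
grip_width: 19.8
grip_force: 25.0
```

Request:
drive_tool:
  steps:
    - [[0, 0, 0.0], 0, 0.1]
    - [[0, 0, 0], 0, 0.1]
    - [[0, 0, 0], 0, 0.1]
    - [[0, 0, 0], 0, 0.1]

```text
time: 7.2
eef_pos: [517.5, -113.6, 173.3]
tcp_rot: [[-0.116, 0.993, 0.0], [0.993, 0.116, -0.0], [-0.0, 0.0, -1.0]]
wrist_force: [0.2, 0.6, -1.1]
grip_width: 19.9
grip_force: 25.0
```

```bash
python3 - <<'E'
from h import *
o=sensors.get_obs(); print(np.round(o["eef_pos"],1),np.round(o["tcp_rot"],4).tolist(),np.round(o["wrist_force"],1),o["time"])
S=np.mean([eyes.snapshot("scene").astype(float) for _ in range(4)],0)[:,:,::-1]; T=np.mean([eyes.snapshot("top").astype(float) for _ in range(4)],0)[:,:,::-1]
np.save("S1.npy",S);np.save("T1.npy",T)
c=np.hstack([cv2.resize(S[110:250,150:290].astype(np.uint8),(400,400),interpolation=cv2.INTER_CUBIC),cv2.resize(T[130:230,240:340].astype(np.uint8),(400,400),interpolation=cv2.INTER_CUBIC)])
cv2.imwrite("pics/c6.png",c)
E
```

```text
[ 517.5 -113.6  173.3] [[-0.1165, 0.9932, 0.0001], [0.9932, 0.1165, -0.0], [-0.0, 0.0001, -1.0]] [ 0.2  0.6 -1.1] 7.2
```

View pics/c6.png

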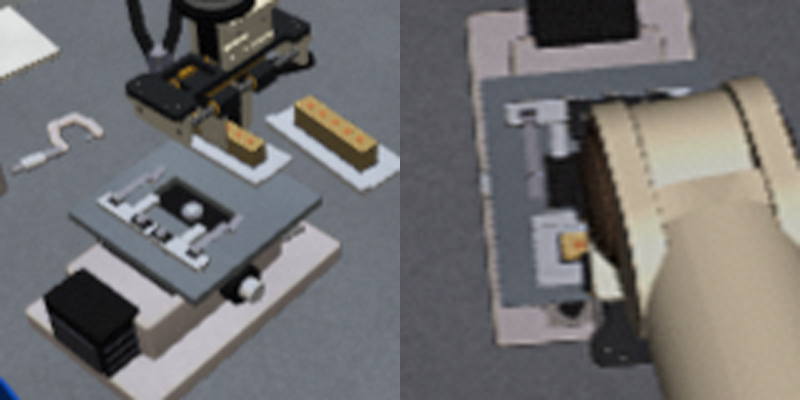

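The view shows the carrier held level over the stage's front part. Its +y end is at about (274,192) in the top view. I'll check its lateral alignment against the window from that edge.

```bash
python3 - <<'E'
from h import *
T=np.load("T1.npy").mean(2); S=np.load("S1.npy").mean(2)
ux=np.array([np.cos(np.radians(6.65)),np.sin(np.radians(6.65))]); uy=np.array([-ux[1],ux[0]])
W={"top":np.array([575.2,-109.1]),"scene":np.array([579.2,-106.4])}
print("tcp",[(np.array([517.5,-113.6])-np.mean(list(W.values()),0))@u for u in(ux,uy)])
pts=[]
for v in range(186,200):
    r=T[v,268:282]; d=np.diff(r); k=int(np.argmax(d)); th=(r[max(k-2,0)]+r[min(k+3,13)])/2
    u=268+k+(th-r[k])/max(r[k+1]-r[k],1e-3); q=ray("top",(u,v),165)[:2]-W["top"]; pts.append((q@ux,q@uy))
print("top +y end (want y=65)",np.round(pts,1).tolist())
# lower and upper edge at columns of plate (z 165)
for u in (275,276,277,278):
    c=T[178:208,u]; d=np.diff(c); a,b=int(np.argmax(d)),int(np.argmin(d)); print(u,[( (ray("top",(u,178+k+.5),165)[:2]-W["top"])@ux).round(1) for k in(a,b)])
E
```

```text
tcp [np.float64(-59.975796850192026), np.float64(1.1028563752824962)]
top +y end (want y=65) [[-39.6, 65.2], [-42.9, 63.8], [-45.9, 65.5], [-49.1, 65.6], [-52.3, 64.6], [-57.9, 39.2], [-58.7, 64.6], [-61.8, 65.1], [-64.9, 65.4], [-68.1, 64.9], [-71.2, 65.3], [-74.4, 64.9], [-77.5, 65.5], [-80.7, 65.6]]
275 [np.float64(-32.4), np.float64(-85.7)]
276 [np.float64(-32.7), np.float64(-86.0)]
277 [np.float64(-26.7), np.float64(-86.3)]
278 [np.float64(-27.0), np.float64(-86.6)]
```

Lateral offset is about 0.1 mm, yaw is aligned and x is about -60. Lowering now.

Request:
drive_tool:
  steps:
    - [[0, 0, 0.012], 0, 0.1]
    - [[0, 0, 0.024], 0, 0.1]
    - [[0, 0, 0.033], 0, 0.1]
    - [[0, 0, 0.037], 0, 0.1]
    - [[0, 0, 0.037], 0, 0.1]
    - [[0, 0, 0.037], 0, 0.1]
    - [[0, 0, 0.037], 0, 0.1]

```text
time: 8.48
eef_pos: [517.8, -114.5, 136.6]
tcp_rot: [[-0.115, 0.993, 0.001], [0.993, 0.115, -0.0], [-0.0, 0.001, -1.0]]
wrist_force: [-0.3, -0.8, -1.4]
grip_width: 19.6
grip_force: 25.0
```

Request:
drive_tool:
  steps:
    - [[0, 0, 0.001], 0, 0.1]
    - [[0, 0, 0.002], 0, 0.1]
    - [[0, 0, 0.0025], 0, 0.1]
    - [[0, 0, 0.0025], 0, 0.1]
    - [[0, 0, 0.0025], 0, 0.1]

```text
time: 9.1
eef_pos: [517.6, -114.4, 133.7]
tcp_rot: [[-0.115, 0.993, 0.0], [0.993, 0.115, 0.0], [0.0, 0.0, -1.0]]
wrist_force: [0.3, -0.2, -1.8]
grip_width: 19.8
grip_force: 25.0
```

Request:
drive_tool:
  steps:
    - [[0, 0, 0.0005], 0, 0.1]
    - [[0, 0, 0.0005], 0, 0.1]
    - [[0, 0, 0.0005], 0, 0.1]

```text
time: 9.48
eef_pos: [517.6, -114.5, 133.3]
tcp_rot: [[-0.115, 0.993, 0.0], [0.993, 0.115, -0.0], [-0.0, 0.0, -1.0]]
wrist_force: [-0.3, -0.3, -0.5]
grip_width: 19.7
grip_force: 25.0
```

Request:
drive_tool:
  steps:
    - [[0, 0, 0.0005], 0, 0.1]
    - [[0, 0, 0.0005], 0, 0.1]
    - [[0, 0, 0.0005], 0, 0.1]

```text
time: 9.85
eef_pos: [517.6, -114.5, 133.3]
tcp_rot: [[-0.115, 0.993, 0.0], [0.993, 0.115, -0.0], [-0.0, -0.0, -1.0]]
wrist_force: [-2.0, -0.6, 5.1]
grip_width: 20.0
grip_force: 25.0
```

Request:
drive_tool:
  steps:
    - [[0, 0, -0.0004], 0, 0.1]
    - [[0, 0.002, -0.0004], 0, 0.1]
    - [[0, 0.004, -0.0004], 0, 0.1]
    - [[0, 0.006, -0.0004], 0, 0.1]
    - [[0, 0.008, -0.0004], 0, 0.1]
    - [[0, 0.01, -0.0004], 0, 0.1]
    - [[0, 0.012, -0.0004], 0, 0.1]
    - [[0, 0.014, -0.0004], 0, 0.1]
    - [[0, 0.014, -0.0004], 0, 0.1]

```text
time: 10.98
eef_pos: [532.0, -112.8, 133.3]
tcp_rot: [[-0.115, 0.993, 0.001], [0.993, 0.115, 0.0], [-0.0, 0.001, -1.0]]
wrist_force: [-1.3, -0.3, 4.5]
grip_width: 19.6
grip_force: 25.0
```

Request:
drive_tool:
  steps:
    - [[0, 0.001, -0.0004], 0, 0.1]
    - [[0, 0.003, -0.0004], 0, 0.1]
    - [[0, 0.005, -0.0004], 0, 0.1]
    - [[0, 0.007, -0.0004], 0, 0.1]
    - [[0, 0.009, -0.0004], 0, 0.1]
    - [[0, 0.009, -0.0004], 0, 0.1]

```text
time: 11.72
eef_pos: [540.6, -111.7, 133.4]
tcp_rot: [[-0.115, 0.993, 0.0], [0.993, 0.115, 0.0], [0.0, 0.0, -1.0]]
wrist_force: [0.0, 0.3, -1.1]
grip_width: 19.8
grip_force: 25.0
```

Request:
drive_tool:
  steps:
    - [[0, 0.002, 0.0001], 0, 0.1]
    - [[0, 0.004, 0.0001], 0, 0.1]
    - [[0, 0.006, 0.0001], 0, 0.1]
    - [[0, 0.008, 0.0001], 0, 0.1]
    - [[0, 0.008, 0.0001], 0, 0.1]

```text
time: 12.35
eef_pos: [547.9, -111.1, 133.3]
tcp_rot: [[-0.115, 0.993, -0.001], [0.993, 0.115, -0.0], [-0.0, -0.001, -1.0]]
wrist_force: [-4.7, -0.4, 2.1]
grip_width: 19.7
grip_force: 25.0
```

Request:
drive_tool:
  steps:
    - [[0, 0.0015, 0], 0, 0.1]
    - [[0, 0.003, 0], 0, 0.1]
    - [[0, 0.0045, 0], 0, 0.1]
    - [[0, 0.006, 0], 0, 0.1]
    - [[0, 0.006, 0], 0, 0.1]

```text
time: 12.98
eef_pos: [553.1, -110.5, 133.3]
tcp_rot: [[-0.115, 0.993, -0.003], [0.993, 0.115, -0.001], [-0.0, -0.003, -1.0]]
wrist_force: [-6.8, -0.9, 5.4]
grip_width: 19.9
grip_force: 25.0
```

Request:
drive_tool:
  steps:
    - [[0, 0.0015, -0.0001], 0, 0.1]
    - [[0, 0.003, -0.0002], 0, 0.1]
    - [[0, 0.0045, -0.0002], 0, 0.1]
    - [[0, 0.006, -0.0002], 0, 0.1]
    - [[0, 0.006, -0.0002], 0, 0.1]

```text
time: 13.6
eef_pos: [560.1, -109.6, 133.4]
tcp_rot: [[-0.115, 0.993, -0.0], [0.993, 0.115, 0.0], [0.0, -0.0, -1.0]]
wrist_force: [-3.0, -1.8, 0.2]
grip_width: 19.5
grip_force: 25.0
```

Request:
drive_tool:
  steps:
    - [[0, 0.001, 0], 0, 0.1]
    - [[0, 0.002, 0], 0, 0.1]
    - [[0, 0.003, 0], 0, 0.1]
    - [[0, 0.003, 0], 0, 0.1]

```text
time: 14.1
eef_pos: [563.5, -109.0, 133.4]
tcp_rot: [[-0.115, 0.993, 0.0], [0.993, 0.115, 0.0], [0.0, 0.0, -1.0]]
wrist_force: [-1.6, -0.5, -5.1]
grip_width: 19.6
grip_force: 25.0
```

Request:
drive_tool:
  steps:
    - [[0, 0.0007, 0.0002], 0, 0.1]
    - [[0, 0.0014, 0.0003], 0, 0.1]
    - [[0, 0.002, 0.0003], 0, 0.1]
    - [[0, 0.002, 0.0003], 0, 0.1]

```text
time: 14.6
eef_pos: [566.4, -108.7, 133.7]
tcp_rot: [[-0.115, 0.993, 0.002], [0.993, 0.115, 0.0], [0.0, 0.002, -1.0]]
wrist_force: [2.2, 0.2, -4.0]
grip_width: 19.8
grip_force: 25.0
```

Request:
drive_tool:
  steps:
    - [[0, 0.0006, 0], 0, 0.1]
    - [[0, 0.0012, 0], 0, 0.1]
    - [[0, 0.0012, 0], 0, 0.1]

```text
time: 14.98
eef_pos: [566.5, -108.7, 133.4]
tcp_rot: [[-0.115, 0.993, 0.0], [0.993, 0.115, 0.0], [0.0, 0.0, -1.0]]
wrist_force: [1.9, -0.3, -3.8]
grip_width: 20.1
grip_force: 25.0
```

The force reversed to +2 N, so the clips have snapped and are drawing the carrier in. Now I'll feel for the stops in fine steps.

Request:
drive_tool:
  steps:
    - [[0, 0.0004, 0.0002], 0, 0.1]
    - [[0, 0.0008, 0.0002], 0, 0.1]
    - [[0, 0.0008, 0.0002], 0, 0.1]

```text
time: 15.35
eef_pos: [566.6, -108.7, 133.3]
tcp_rot: [[-0.115, 0.993, -0.001], [0.993, 0.115, -0.0], [-0.0, -0.001, -1.0]]
wrist_force: [-3.9, 0.2, 2.9]
grip_width: 20.0
grip_force: 25.0
```

Request:
drive_tool:
  steps:
    - [[0, 0.0004, 0], 0, 0.1]
    - [[0, 0.0004, 0], 0, 0.1]
    - [[0, 0.0004, 0], 0, 0.1]

```text
time: 15.72
eef_pos: [567.4, -108.8, 133.3]
tcp_rot: [[-0.115, 0.993, -0.0], [0.993, 0.115, -0.0], [-0.0, -0.0, -1.0]]
wrist_force: [-5.0, 0.5, 5.5]
grip_width: 19.8
grip_force: 25.0
```

Request:
drive_tool:
  steps:
    - [[0, 0.0003, -0.0002], 0, 0.1]
    - [[0, 0.0003, -0.0002], 0, 0.1]
    - [[0, 0.0003, -0.0002], 0, 0.1]

```text
time: 16.1
eef_pos: [567.7, -108.7, 133.3]
tcp_rot: [[-0.115, 0.993, -0.001], [0.993, 0.115, -0.0], [-0.0, -0.001, -1.0]]
wrist_force: [-6.3, -0.6, 3.9]
grip_width: 19.7
grip_force: 25.0
```

Request:
drive_tool:
  steps:
    - [[0, 0.0004, -0.0001], 0, 0.1]
    - [[0, 0.0004, -0.0001], 0, 0.1]
    - [[0, 0.0004, -0.0001], 0, 0.1]

```text
time: 16.48
eef_pos: [567.7, -108.7, 133.3]
tcp_rot: [[-0.115, 0.993, -0.001], [0.993, 0.115, -0.0], [-0.0, -0.001, -1.0]]
wrist_force: [-6.3, 0.0, 5.5]
grip_width: 19.9
grip_force: 25.0
```

Request:
drive_tool:
  steps:
    - [[0, 0.0003, -0.0001], 0, 0.1]
    - [[0, 0.0006, -0.0002], 0, 0.1]
    - [[0, 0.0006, -0.0002], 0, 0.1]
    - [[0, 0.0006, -0.0002], 0, 0.1]

```text
time: 16.98
eef_pos: [567.7, -108.7, 133.3]
tcp_rot: [[-0.115, 0.993, -0.003], [0.993, 0.115, -0.0], [-0.0, -0.003, -1.0]]
wrist_force: [-7.5, 0.0, 5.9]
grip_width: 19.7
grip_force: 25.0
```

```bash
python3 - <<'E'
from h import *
L=[]
S=[]
for i in range(4):
    o=sensors.get_obs(); L.append([*o["eef_pos"],*o["wrist_force"],*o["moment"]]); S.append(eyes.snapshot("scene").astype(float)[:,:,::-1])
print(np.round(L,1)); S=np.mean(S,0)
cv2.imwrite("pics/c7.png",cv2.resize(S[145:225,165:270].astype(np.uint8),(788,600),interpolation=cv2.INTER_CUBIC))
E
```

```text
[[ 5.677e+02 -1.087e+02  1.333e+02 -7.500e+00  0.000e+00  5.900e+00
  -1.000e-01  1.500e+00 -0.000e+00]
 [ 5.677e+02 -1.087e+02  1.333e+02 -7.900e+00 -2.000e-01  4.500e+00
  -1.000e-01  1.500e+00 -0.000e+00]
 [ 5.677e+02 -1.087e+02  1.333e+02 -7.100e+00 -7.000e-01  4.400e+00
  -1.000e-01  1.400e+00  0.000e+00]
 [ 5.677e+02 -1.087e+02  1.333e+02 -7.000e+00 -1.300e+00  5.800e+00
  -0.000e+00  1.400e+00 -0.000e+00]]
```

View pics/c7.png

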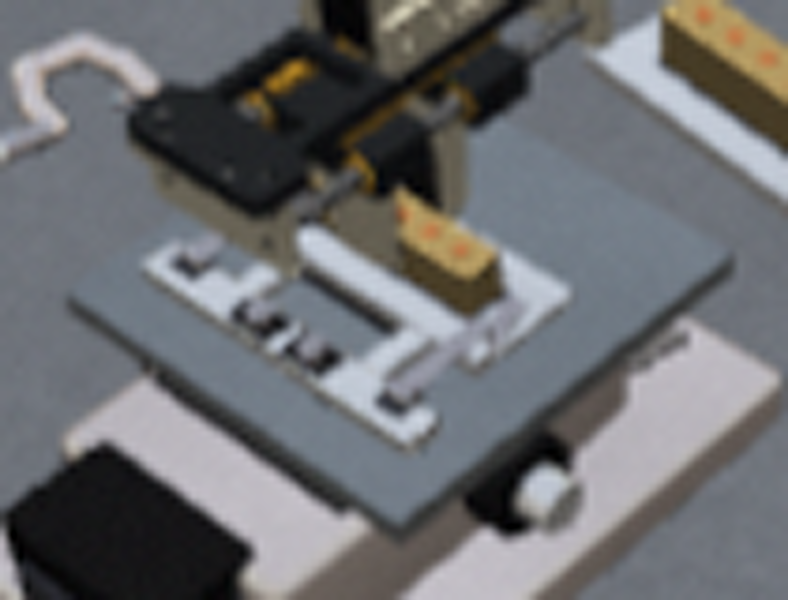

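The carrier's front edge is against both lugs at about (430,340) and (270,280) in the crop, with the clip over the rim. The position stays at 567.7 as the force rises, so it is home. I'll relieve the push, open partway and leave upward.

Request:
drive_tool:
  steps:
    - [[0, -0.0006, -0.0001], 0, 0.1]
    - [[0, -0.0011, -0.0002], 0, 0.1]
    - [[0, -0.0011, -0.0002], 0, 0.1]

```text
time: 17.55
eef_pos: [567.7, -108.7, 133.4]
tcp_rot: [[-0.115, 0.993, -0.0], [0.993, 0.115, 0.0], [0.0, -0.0, -1.0]]
wrist_force: [-2.0, 0.1, -2.8]
grip_width: 19.5
grip_force: 25.0
```

Request:
drive_tool:
  squeeze: 5
  steps:
    - [[0, 0, 0], 0, 0.1]
    - [[0, 0, 0], 0, 0.1]
    - [[0, 0, 0], 0, 0.25]
    - [[0, 0, 0], 0, 0.4]
    - [[0, 0, 0], 0, 0.4]
    - [[0, 0, 0], 0, 0.4]

```text
time: 18.3
eef_pos: [568.2, -108.6, 134.1]
tcp_rot: [[-0.115, 0.993, 0.001], [0.993, 0.115, -0.0], [-0.0, 0.001, -1.0]]
wrist_force: [0.2, -0.2, -0.7]
grip_width: 36.5
grip_force: 0.0
```

Released, with no contact force left. Lifting away and looking.

Request:
drive_tool:
  steps:
    - [[0, 0, -0.005], 0, 0.4]
    - [[0, 0, -0.02], 0, 0.4]
    - [[0, 0, -0.05], 0, 0.4]
    - [[0, 0, -0.09], 0, 0.4]
    - [[-0.02, -0.03, -0.13], 0, 0.4]
    - [[-0.06, -0.06, -0.15], 0, 0.4]
    - [[-0.11, -0.08, -0.15], 0, 0.4]
    - [[-0.16, -0.1, -0.15], 0, 0.4]
    - [[-0.21, -0.1, -0.15], 0, 0.4]
    - [[-0.25, -0.1, -0.15], 0, 0.4]
    - [[-0.25, -0.1, -0.15], 0, 0.4]

```text
time: 19.68
eef_pos: [496.2, -372.8, 284.1]
tcp_rot: [[-0.109, 0.994, 0.001], [0.994, 0.109, -0.001], [-0.001, 0.0, -1.0]]
wrist_force: [-0.5, 0.3, -0.2]
grip_width: 36.7
grip_force: 0.0
```

```bash
python3 - <<'E'
from h import *
o=sensors.get_obs(); print(np.round(o["eef_pos"],1),o["time"])
S=np.mean([eyes.snapshot("scene").astype(float) for _ in range(6)],0)[:,:,::-1]; T=np.mean([eyes.snapshot("top").astype(float) for _ in range(6)],0)[:,:,::-1]
c=np.hstack([cv2.resize(S[140:230,165:255].astype(np.uint8),(400,400),interpolation=cv2.INTER_CUBIC),cv2.resize(T[140:220,250:330].astype(np.uint8),(400,400),interpolation=cv2.INTER_CUBIC)])
cv2.imwrite("pics/c8.png",c)
h=cv2.cvtColor(T.astype(np.uint8),cv2.COLOR_BGR2HSV)
m=((h[...,0]>8)&(h[...,0]<28)&(h[...,1]>70)&(h[...,2]>120)).astype(np.uint8)
c,r=blob(None,m,proj("top",(566,-110,148)),"top",148); q=np.array(r[0])-[575.2,-109.1]
a=np.radians(6.65); print("bar",r,"in microscope",q@[np.cos(a),np.sin(a)],q@[-np.sin(a),np.cos(a)])
E
```

```text
[ 496.2 -372.8  284.1] 19.675
bar ((565.386962890625, -109.16827392578125), (18.589351654052734, 88.2813720703125), 7.031266212463379) in microscope -9.754922230333971 1.0685742459227794
```

View pics/c8.png

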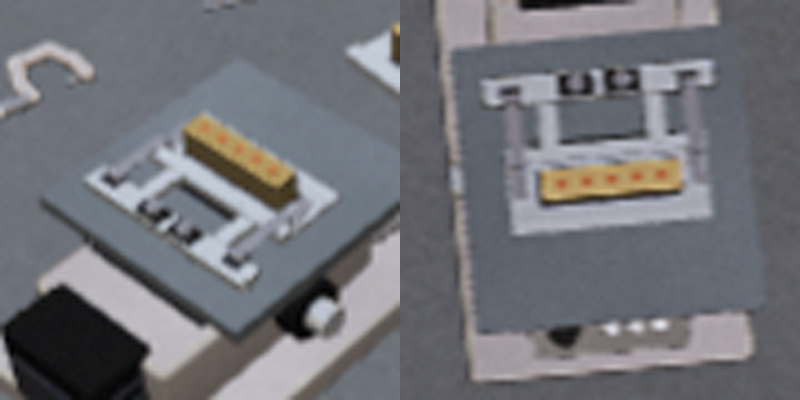

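The carrier lies flat with its front edge against both lugs, both clips over the rim and the bar centred within about 1 mm. The other things look undisturbed.

```bash
python3 -c "
from bench import ticket; print(ticket.job_done())"
```

```text
the job is handed in; nothing more can be done
None
```

The smallest carrier with the resin bar is on the stage, home against both stops with both clips snapped down behind its rim and the gripper clear; the job was handed in at about 20 s, and no verdict was returned.

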